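# Mesh the carousel gear and lock the sampler drive

## Task

Put the sampler drive back together: pick up the yellow gear by its square hub, lower it over the spindle of the white drive unit and, without forcing it, rock it about its axis until its teeth slip between those of the steel pinion; keep hold of it until it is fully down and level on its seat. Then let go and push the red-knobbed lever all the way over to its far side to lock the drive. Leave everything else on the bench where it is.

Things in the scene. Friction and masses are not known exactly. Their poses are not given: they have to be found in the camera images.
- gear: Loose yellow plastic spur gear lying flat on the bench, 0.13 to 0.25 kg. 20 teeth 18 degrees apart, one centred on its x axis; 109 mm over the tips, 14 mm thick (web 12 mm), teeth 12 mm deep, lower edges chamfered 1.2 mm. Origin: centre of its underside, z up its axis. A blind square bore 16 mm wide opens on the underside and reaches 36 mm up.
- hub_top (a point): Centre of the top of the gear's dark hub, 48 mm above the gear's underside. The hub is 30 x 30 mm, its sides along the gear's x and y, and stands 36 mm above the web: grip it by two opposite sides. A quarter turn changes nothing.
- drive: Fixed white drive unit, 210 (x) x 260 (y) x 45 mm high, yawed by up to 0.35 rad. Origin: centre of its underside; z up. On its top stand the spindle, at x -35, y -40 mm, the steel pinion, at x +47, y -40 mm, and the lever, on a block 25 mm high at x 0, y +85 mm.
- spindle_seat (a point): On the spindle axis at the top of the seat, a dark flange 42 mm across, 51 mm above the bench; axes as the drive's. The gear's underside rests here when home. The steel spindle, 13 mm thick, goes up from here 28 mm and narrows over its last 6 mm to 6 mm thick. Play in the bore is 1.5 mm each way.
- pinion_axis (a point): On the pinion's axis at its upper face, 65 mm above the bench, 82 mm from the spindle along the drive's +x. 12 teeth, 69 mm over the tips; braked, does not turn. How its teeth point varies and is not reported (these axes are the drive's): look, or rock the gear with a light push down. Unmeshed the gear stands 14 mm too high; it drops in within some 2 degrees of the right angle.
- lever (a joint): Angle of the lock lever, rad: it starts between 0 and 0.15 (leaning to the drive's -x, the robot's side) and its far stop is 1.0 (leaning to the drive's +x, away from the robot). Upright at 0.5. It stays where it is left and takes about 1 N at the knob.
- lever_tip (a point): Centre of the lever's red ball knob, 26 mm across, on a 10 mm steel rod, 80 mm from the pivot. The pivot lies 67 mm above the bench, its axis along the drive's y. The knob is 137 mm above the bench at either stop and 147 mm upright; from stop to stop it goes 77 mm along the drive's x.
- amber_bottle: Bystander: amber bottle, 60 mm thick, 120 mm tall, origin under its centre. Do not disturb.
- beaker: Bystander: glass beaker, 70 mm across, 85 mm tall, origin under its centre. Do not disturb.
- vial_rack: Bystander: blue vial rack, 80 x 140 x 49 mm, origin under its centre. Do not disturb.
- screwdriver: Bystander: screwdriver lying on the bench. Do not disturb.
- wrench: Bystander: wrench lying on the bench. Do not disturb.
- worn_gear: Bystander: small worn grey gear, 66 mm across, 22 mm tall, lying on the bench. Not to be fitted; do not disturb.
Mind the look-alikes: they are no part of the job. What is meant by the gear is not green or pink, and is the smaller of those in its own colour.

How it is judged (in metres and radians):
On the way, in this order (a step that is already met when the one before it is completed fails the run):
1. the gear, still held, is down in mesh (within 4 mm of its seat height, 5 mm of the spindle axis) (z of gear in the frame of spindle_seat below 0.004 m and horizontal distance between gear and spindle_seat below 0.005 m and contact force between the fingers and gear above 0.5 N), for 0.1 s.
2. the gear is let go and rests home on its seat (z of gear in the frame of spindle_seat below 0.003 m and horizontal distance between gear and spindle_seat below 0.005 m and angle between gear's own z axis and vertical below 0.05 rad and contact force between the fingers and gear below 0.05 N and linear speed of gear below 0.02 m/s), for 0.2 s.
3. the lever is pushed over (value of joint lever above 0.9 rad), for 0.1 s.
At the end, for the whole second after the job is handed in: The gear rests meshed and level on its seat (underside within 3 mm of the seat, axis within 5 mm of the spindle, tilt under 0.05 rad), released and still, and the lever stands at its far stop (above 0.9 rad) (z of gear in the frame of spindle_seat below 0.003 m and horizontal distance between gear and spindle_seat below 0.005 m and angle between gear's own z axis and vertical below 0.05 rad and linear speed of gear below 0.02 m/s and value of joint lever above 0.9 rad); the robot touches nothing.
It fails at once if the gear is forced: over 200 N between the gear and the drive unit (contact force between gear and drive above 200 N).
It fails at once if a bystander is moved more than 30 mm (distance of any of amber_bottle, beaker, vial_rack, screwdriver, wrench, worn_gear from where it was at the start of the episode above 0.03 m).
It also fails if it takes over 72 s, if anything falls off the work surface, if the arm or the gripper's body presses on something with over 40 N, if the wrist force passes 120 N, or if a joint passes its speed limit or range.

## Robot

A 6-joint arm with a two-finger parallel gripper is mounted at the origin on the work surface. World frame = base frame: x ahead of the robot, y to its left, z up, the work surface at z = 0. Lengths are in mm, angles in rad, forces in N, time in s.
With the tool pointing down it reaches from about 350 to 975 mm from the base axis. Payload 17.4 kg.
Tool frame: the origin (TCP) lies on the centre line of the jaws, within the pads' length; the fingertips stand 22 mm ahead of it and the grasp point (between the pads) lies 3 mm ahead of it; z points along the fingers, y is the direction in which the jaws open and shut (so a half turn about z gives the same grasp; the last joint's range is limited). The gripper opens to 85 mm and grips with 20 to 120 N. Pads are 22 mm wide; open, the fingers measure 114 mm over their backs; the gripper's body (76 mm by 85 mm) begins 54 mm behind the grasp point. The pads swing forward as they close: fully open they stand 13 mm farther back than shut.
Start: joints at [1.102, 0.116, 1.442, -0, 1.584, -0.038], TCP at [281.887, 613.329, 225.703] pointing down, gripper open.
Joint ranges: [-2.83, 2.83], [-0.83, 2.19], [0.07, 2.5], [-1.14, 4.28], [0.01, 3], [-2.97, 2.97]. Speed limits (rad/s): [1.89, 1.89, 2.22, 3.14, 3.14, 3.14].

## Interface

Orientations are given as a unit quaternion [w, x, y, z].
In Python, from rig import bot gives the robot as it stands.
- The arm moves only by the shell command python3 -m creep 'ROWS'. ROWS is JSON, a list that holds one entry, the list of rows, each a list of 7 numbers: the shift along the tool's x, y, z in m, then the turn, a rotation vector about the tool's x, y, z in rad, then the closure in counts, from 0 (fully open) to 255 (shut). In form: [[[x, y, z, wx, wy, wz, gripper], ...]]. A call has exactly 10 rows; each row is the pose to reach, as a shift and turn from the pose commanded when the call began, along the tool's axes at that moment; what a row does not reach only later rows make up. A row lasts 1/12 s, in which the tool goes at most 41.7 mm and 7.16 degrees, less where a joint would pass 70% of its speed; a pose out of reach is approached as far as the arm can. A call with a gripper value outside its range is refused whole. The fingers move at their own pace and stop on an object; the grip force is fixed at half the most. Time passes only in rows, so rows that repeat a pose let the fingers close, or fill a call up. It gives the time, the measured TCP pose, the force and the opening at its end, in the units of the state.
- bot.state(): the state, without advancing time (a new reading comes with each control period).
- bot.get_image(name): name is "scene" or "top" or "wrist"; returns the picture (400x640x3 uint8, blue, green, red); there is no depth.
- bot.camera_params(name): a dict with "camera_matrix" (3x3 intrinsics, pixels), "dist" ([k1, k2, p1, p2, k3] as OpenCV has them; the pictures are not rectified), "rvec" (rotation vector, rad) and "tvec" (3), from world to camera coordinates, as OpenCV has them; the wrist camera has in their place "hand_eye" (4x4, takes a point from camera to tool coordinates, whose origin is the TCP and whose axes are the flange's). Camera axes: x right, y down, z forward; pixel columns grow to the right and rows downward; lengths in mm; the calibration is good to about 2 mm. A picture is of the moment at which its call begins: read the wrist's pose just before it. camera_params takes no time and is no camera call.
- bot.hand_in(): hands the job in, once; it reports no verdict.
The state is a dict: "clock": time; "joint_pos": joint angles; "qd": joint speeds; "effort": joint torques, N m; "tcp_pos": TCP position; "eef_rot": TCP orientation; "contact_force": force on the tool from outside, world axes, zero at the start; "moment": the same for the moment, N m; "grip_width": finger opening in mm.
Only numpy, scipy, OpenCV 4.12 (cv2) and the standard library are available. Lean on these libraries where they do the work, as an engineer would, in place of code of your own. Each camera call takes 0.05 s, during which the arm holds its last target.

## Working session

There is one attempt and no reset: what is moved stays moved. The work goes in short steps, Python scripts to look and compute and a shell command to move; the robot and the scene stay as the last step left them, time stands still between calls to the robot, and variables do not carry over. Pictures are saved under pics/ and viewed, and the job is handed in when it is done.

```bash
ls -la; mkdir -p pics; python3 - <<'E'
from rig import bot
import cv2
print(bot.state())
for n in ["scene","top","wrist"]:
    im=bot.get_image(n); cv2.imwrite(f"pics/{n}0.png",im)
    print(n,bot.camera_params(n))
E
```

```text
total 12
drwxr-xr-x  3 agent agent 4096 Dec  6 07:00 .
drwxr-xr-x 23 root  root  4096 Dec  6 07:00 ..
drwxr-xr-x  2 agent agent 4096 Dec  6 07:00 pics
{'clock': 0.0, 'joint_pos': array([ 1.10221003e+00,  1.16483592e-01,  1.44232799e+00, -1.06831191e-05,
        1.58397878e+00, -3.77973918e-02]), 'qd': array([-0.00253361, -0.00085573, -0.00047366,  0.0005495 , -0.00074835,
       -0.00184716]), 'effort': array([ 4.51295113e-03, -7.31990290e+01, -6.32502437e+01,  2.80501345e-04,
        5.96446189e-03,  1.44077740e-05]), 'tcp_pos': array([281.78425756, 613.13402832, 224.92483587]), 'eef_rot': array([-1.44839298e-04,  2.13732810e-01,  9.76891973e-01, -5.81099261e-04]), 'contact_force': array([-0.0347788 , -0.5674526 ,  0.85485937]), 'moment': array([-0.0651987 ,  0.01250715, -0.03484225]), 'grip_width': 85.50211676826619}
scene {'camera_matrix': array([[455.06721717,   0.        , 325.22801063],
       [  0.        , 455.06721717, 204.0205639 ],
       [  0.        ,   0.        ,   1.        ]]), 'dist': array([0.04439539, 0.        , 0.        , 0.        , 0.        ]), 'rvec': array
[... 391 characters left out ...]
 -2.16911237,  0.11291486]), 'tvec': array([  36.28909092,  492.062606  , 1380.60082489])}
wrist {'camera_matrix': array([[300.9038542 ,   0.        , 320.26003498],
       [  0.        , 300.9038542 , 202.64490395],
       [  0.        ,   0.        ,   1.        ]]), 'dist': array([0.01153955, 0.        , 0.        , 0.        , 0.        ]), 'hand_eye': array([[-2.00265908e-04, -9.46165833e-01, -3.23682216e-01,
         8.48672607e+01],
       [ 9.99999842e-01, -1.92893799e-05, -5.62325995e-04,
         2.05666448e-01],
       [ 5.25810014e-04, -3.23682277e-01,  9.46165687e-01,
        -1.48330347e+02],
       [ 0.00000000e+00,  0.00000000e+00,  0.00000000e+00,
         1.00000000e+00]])}
```

View pics/scene0.png

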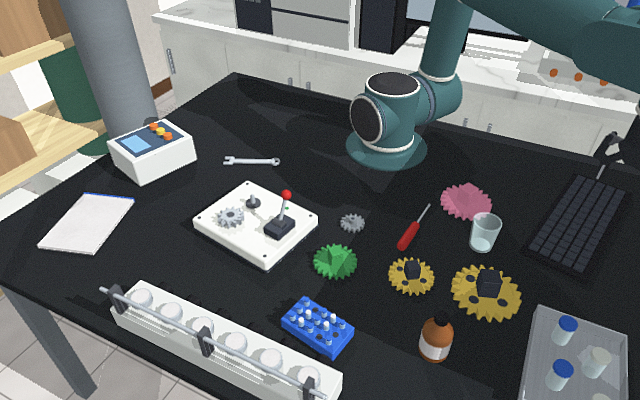

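View pics/top0.png

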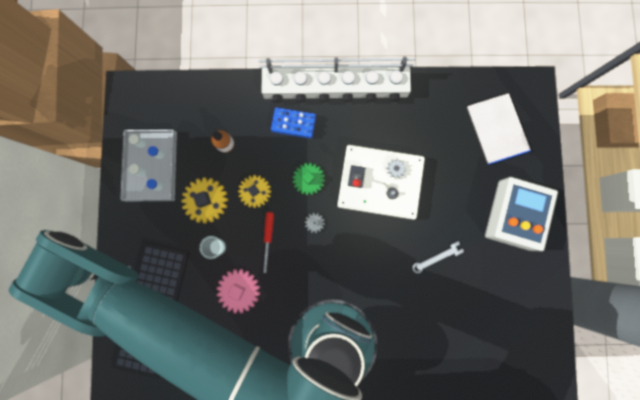

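View pics/wrist0.png

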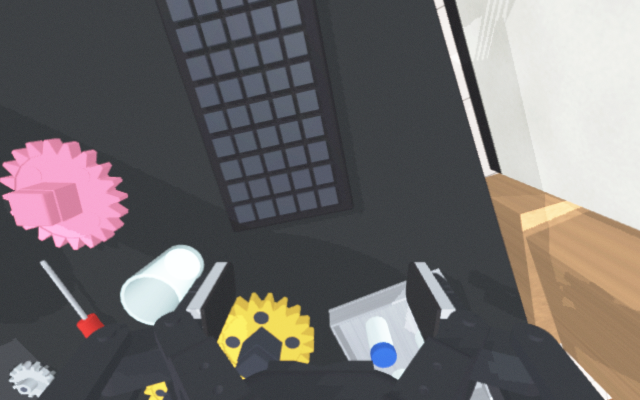

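The wanted gear could be confused with any of these, pixels in the top view:
- Small yellow gear at (255,191).
- Large yellow gear at (205,200).
- Green gear at (309,179).
- Pink gear at (238,291).
- Grey worn gear at (315,223).

I choose the smaller yellow one at (255,191), which is at (411,276) in the scene view. The drive is at (381,182) in the top view. I'll check both in close crops and take rough positions.

```bash
cat > h.py <<'E'
import numpy as np, cv2
from rig import bot
from scipy.spatial.transform import Rotation as R
def cam(n, st=None):
    p=bot.camera_params(n); K=p['camera_matrix']; D=np.array(p['dist'])
    if 'rvec' in p:
        Rm=cv2.Rodrigues(np.array(p['rvec'],float))[0]; t=np.array(p['tvec']).ravel()
    else:
        st=st or bot.state(); q=st['eef_rot']
        Tw=np.eye(4); Tw[:3,:3]=R.from_quat([q[1],q[2],q[3],q[0]]).as_matrix(); Tw[:3,3]=st['tcp_pos']
        W=np.linalg.inv(Tw@p['hand_eye']); Rm=W[:3,:3]; t=W[:3,3]
    return K,D,Rm,t
def ray(c,px):
    K,D,Rm,t=c
    u=cv2.undistortPoints(np.array(px,float).reshape(-1,1,2),K,D).reshape(-1,2)
    d=np.c_[u,np.ones(len(u))]@Rm
    return -Rm.T@t, d
def plane(c,px,z):
    o,d=ray(c,px); return o+d*((z-o[2])/d[:,2])[:,None]
def proj(c,P):
    K,D,Rm,t=c
    return cv2.projectPoints(np.array(P,float).reshape(-1,1,3),cv2.Rodrigues(Rm)[0],t,K,D)[0].reshape(-1,2)
E
python3 - <<'E'
from h import *
im=cv2.imread('pics/top0.png'); c=cam('top')
hsv=cv2.cvtColor(im,cv2.COLOR_BGR2HSV)
m=cv2.inRange(hsv,(18,90,90),(36,255,255)); m[:,:150]=0; m[250:]=0;m[:,350:]=0
n,l,s,ce=cv2.connectedComponentsWithStats(m)
for i in range(1,n):
    if s[i,4]>100:
        cn=max(cv2.findContours((l==i).astype(np.uint8),0,2)[0],key=cv2.contourArea)
        (x,y),r=cv2.minEnclosingCircle(cn); print(s[i],x,y,r,plane(c,[[x,y]],12).round(1))
w=cv2.inRange(hsv,(0,0,170),(179,50,255)); w[:130]=0;w[235:]=0;w[:,:325]=0;w[:,440:]=0
cn=max(cv2.findContours(w,0,2)[0],key=cv2.contourArea); r=cv2.minAreaRect(cn); print(r); b=cv2.boxPoints(r)
P=plane(c,b,45); print(P.round(1),P.mean(0).round(1))
print([np.linalg.norm(P[i]-P[i-1]).round(1) for i in range(4)])
a=cv2.resize(im[130:240,170:430],None,fx=3,fy=3,interpolation=cv2.INTER_CUBIC); cv2.imwrite('pics/c1.png',a)
s=cv2.imread('pics/scene0.png')
cv2.imwrite('pics/c2.png',cv2.resize(s[170:330,180:440],None,fx=3,fy=3,interpolation=cv2.INTER_CUBIC))
E
```

```text
[238 175  33  33 725] 254.18975830078125 190.90060424804688 16.61237144470215 [[507.6 257.2  12. ]]
[ 181  177   47   46 1301] 203.8871612548828 199.58517456054688 23.449140548706055 [[479.7 427.6  12. ]]
((381.035400390625, 181.66067504882812), (79.76949310302734, 63.72017288208008), 8.820379257202148)
[[ 447.7  -20.2   45. ]
 [ 658.1  -55.5   45. ]
 [ 614.1 -317.    45. ]
 [ 405.2 -277.3   45. ]] [ 531.3 -167.5   45. ]
[np.float64(260.7), np.float64(213.4), np.float64(265.2), np.float64(212.7)]
```

View pics/c1.png

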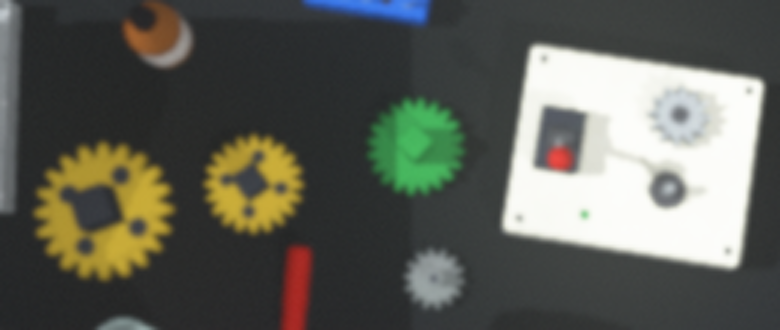

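View pics/c2.png

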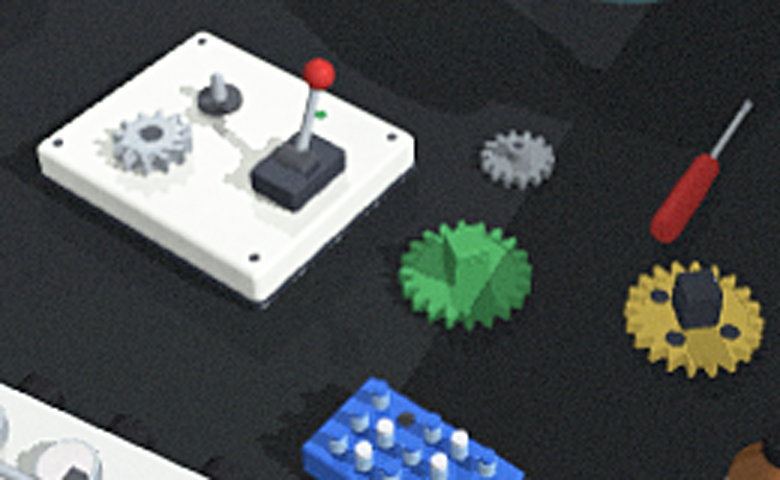

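The crops confirm it: the small yellow gear with the dark square hub is at crop (252,183), and the drive has its spindle at (667,188), pinion at (681,115) and red knob at (560,158). I'm moving there for a close wrist look.

```bash
python3 -m creep '[[[-0.034,-0.022,0.004,0,0,0.06,0],[-0.068,-0.044,0.008,0,0,0.12,0],[-0.102,-0.066,0.012,0,0,0.18,0],[-0.136,-0.088,0.016,0,0,0.24,0],[-0.170,-0.110,0.020,0,0,0.30,0],[-0.204,-0.132,0.024,0,0,0.36,0],[-0.238,-0.154,0.028,0,0,0.42,0],[-0.272,-0.176,0.032,0,0,0.48,0],[-0.306,-0.198,0.036,0,0,0.54,0],[-0.340,-0.220,0.040,0,0,0.60,0]]]'
cat >> h.py <<'E'
def tool(P=None,dist=None):
    st=bot.state(); q=st['eef_rot']; Rm=R.from_quat([q[1],q[2],q[3],q[0]]).as_matrix()
    return Rm, np.array(st['tcp_pos'])
def delta(P):
    Rm,p=tool(); return ((np.array(P)-p)@Rm).round(1)
def yaw():
    Rm,p=tool(); return np.arctan2(Rm[1,0],Rm[0,0]), np.arctan2(Rm[1,1],Rm[0,1])
E
python3 - <<'E'
from h import *
st=bot.state(); print(st['clock'],st['tcp_pos'],st['joint_pos'].round(3),yaw())
Rm,p=tool()
T=np.array([508,257,0])-30*Rm[:,0]; T[2]=140; print(delta(T))
E
```

```text
clock: 0.98
tcp_pos: [499.5, 269.6, 185.5]
eef_rot: [0.0, 0.494, 0.869, 0.0]
contact_force: [1.5, 0.5, -0.1]
grip_width: 85.4
0.9833 [499.53467953 269.56118343 185.52443258] [ 0.45  -0.105  1.728  0.     1.518 -0.087] (np.float64(2.1078725553555486), np.float64(0.5370762262430728))
[-45.1   0.8  45.5]
```

```bash
python3 -m creep '[[[-0.012,0,0.012,0,0,0,0],[-0.025,0,0.025,0,0,0,0],[-0.037,0,0.037,0,0,0,0],[-0.045,0,0.045,0,0,0,0],[-0.045,0,0.045,0,0,0,0],[-0.045,0,0.045,0,0,0,0],[-0.045,0,0.045,0,0,0,0],[-0.045,0,0.045,0,0,0,0],[-0.045,0,0.045,0,0,0,0],[-0.045,0,0.045,0,0,0,0]]]'
python3 - <<'E'
from h import *
st=bot.state(); c=cam('wrist',st); im=bot.get_image('wrist'); cv2.imwrite('pics/w1.png',im)
import pickle; pickle.dump(c,open('w1.pkl','wb'))
print(st['tcp_pos'],proj(c,[[508,257,12]]))
E
```

```text
clock: 1.82
tcp_pos: [522.0, 233.3, 141.2]
eef_rot: [0.0, 0.493, 0.87, 0.0]
contact_force: [-0.2, 0.8, 0.7]
grip_width: 85.4
[522.01782691 233.33117293 141.17328413] [[321.17199364 164.33958248]]
```

View pics/w1.png

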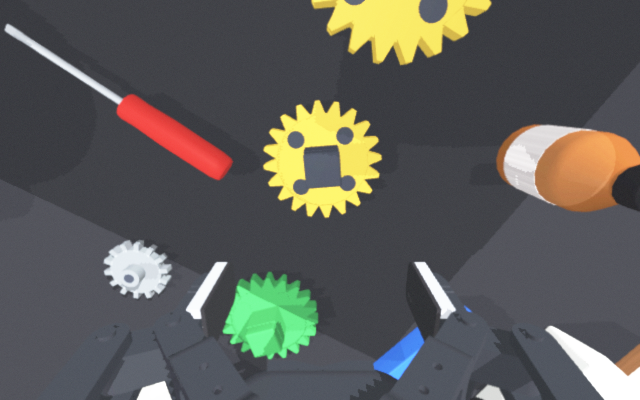

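The chosen gear is at (323,158) with its hub nearly square to the image. The green gear is at (271,315), the worn gear at (137,269) and the bottle at (570,165). Next I measure the centre and tooth phase.

```bash
cat >> h.py <<'E'
def gearfit(im,c,px,z,lo=(18,80,60),hi=(38,255,255),N=20,rad=110):
    hsv=cv2.cvtColor(im,cv2.COLOR_BGR2HSV); m=cv2.inRange(hsv,lo,hi)
    k=np.zeros_like(m); cv2.circle(k,tuple(int(v) for v in px),rad,255,-1); m&=k
    cn=max(cv2.findContours(m,0,1)[0],key=cv2.contourArea).reshape(-1,2)
    return phase(plane(c,cn,z)[:,:2],N)
def phase(P,N):
    (x,y),r=cv2.minEnclosingCircle(P.astype(np.float32)); ctr=np.array([x,y])
    for _ in range(3):
        d=P-ctr; th=np.arctan2(d[:,1],d[:,0]); rr=np.hypot(*d.T)
        A=np.c_[np.ones(len(th)),np.cos(th),np.sin(th),np.cos(N*th),np.sin(N*th)]
        # bin by angle for even weighting
        w=1/np.sqrt(1+np.histogram(th,36,(-np.pi,np.pi))[0][np.clip(((th+np.pi)/(2*np.pi)*36).astype(int),0,35)])
        s=np.linalg.lstsq(A*w[:,None],rr*w,rcond=None)[0]; ctr=ctr+s[1:3]
    return ctr,r,np.degrees(np.arctan2(s[4],s[3]))/N,np.hypot(s[3],s[4]),np.array([x,y])
E
python3 - <<'E'
from h import *
import pickle
im=cv2.imread('pics/w1.png'); c=pickle.load(open('w1.pkl','rb'))
for z in (12,14): print(gearfit(im,c,(323,158),z,rad=75))
hsv=cv2.cvtColor(im,cv2.COLOR_BGR2HSV)
d=cv2.inRange(hsv,(0,0,0),(179,150,110)); k=np.zeros_like(d); cv2.rectangle(k,(300,140),(348,190),255,-1); d&=k
cn=max(cv2.findContours(d,0,2)[0],key=cv2.contourArea); print(cv2.minAreaRect(cn),cv2.contourArea(cn))
cv2.imwrite('pics/c3.png',cv2.resize(im[90:230,250:400],None,fx=4,fy=4,interpolation=cv2.INTER_CUBIC))
Rm,p=tool(); print(np.degrees(yaw()))
t=cv2.imread('pics/top0.png'); print(gearfit(t,cam('top'),(254,191),14,rad=25))
E
```

```text
(array([507.23630367, 259.32485343]), 55.7815055847168, np.float64(-0.3215648865207825), np.float64(5.242262484482198), array([507.42245483, 258.8694458 ]))
(array([507.02458091, 259.65921194]), 55.37944793701172, np.float64(-0.32156488613464007), np.float64(5.204479831109579), array([507.20941162, 259.2071228 ]))
((323.49078369140625, 166.9480743408203), (43.6663932800293, 33.82211685180664), 79.87532806396484) 294.0
[120.96871011  30.96871169]
(array([507.11546278, 257.31604046]), 58.877323150634766, np.float64(-0.4033063685342483), np.float64(1.6034286948804146), array([507.11489868, 257.69619751]))
```

View pics/c3.png

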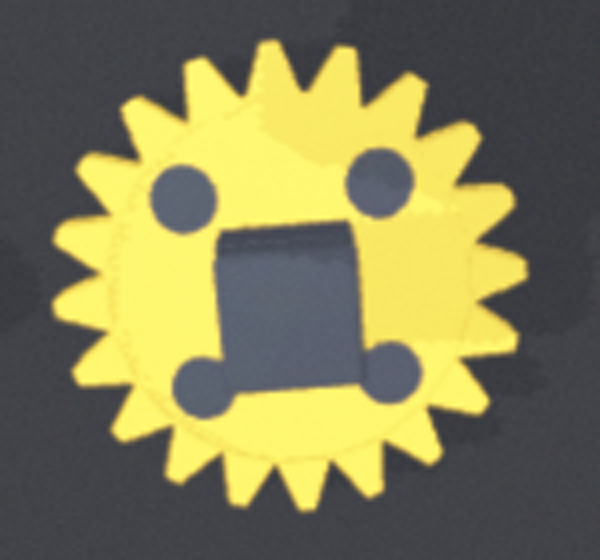

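```bash
python3 - <<'E'
from h import *
print(delta([507.1,259,60]),delta([507.1,259,36]))
E
```

```text
[29.8  0.4 81.1] [ 29.8   0.4 105.1]
```

```bash
python3 -m creep '[[[0.010,0,0.010,0,0,-0.027,0],[0.020,0,0.025,0,0,-0.055,0],[0.030,0.0004,0.040,0,0,-0.082,0],[0.030,0.0004,0.055,0,0,-0.082,0],[0.030,0.0004,0.070,0,0,-0.082,0],[0.030,0.0004,0.085,0,0,-0.082,0],[0.030,0.0004,0.095,0,0,-0.082,0],[0.030,0.0004,0.105,0,0,-0.082,0],[0.030,0.0004,0.105,0,0,-0.082,0],[0.030,0.0004,0.105,0,0,-0.082,0]]]'
python3 - <<'E'
from h import *
print(np.degrees(yaw()),bot.state()['tcp_pos'])
cv2.imwrite('pics/w2.png',bot.get_image('wrist'))
E
```

```text
clock: 2.7
tcp_pos: [506.8, 258.9, 35.5]
eef_rot: [-0.0, 0.457, 0.89, -0.0]
contact_force: [-0.2, 0.4, -0.5]
grip_width: 85.5
[125.65757631  35.6575816 ] [506.81365068 258.86186941  35.48054854]
```

View pics/w2.png

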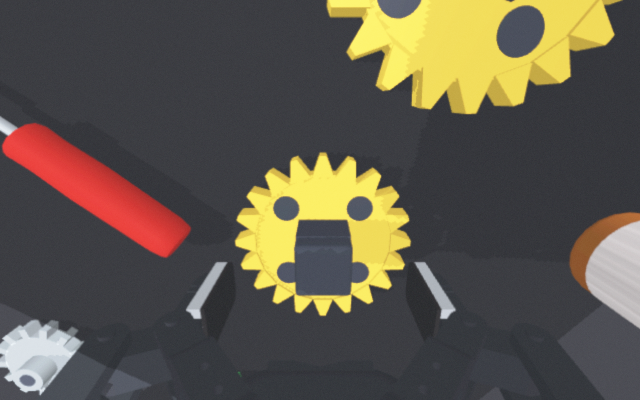

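The hub top at (323,270) is centred between the jaw pads at (207,290) and (433,290), so I close.

```bash
python3 -m creep '[[[0,0,0,0,0,0,255],[0,0,0,0,0,0,255],[0,0,0,0,0,0,255],[0,0,0,0,0,0,255],[0,0,0,0,0,0,255],[0,0,0,0,0,0,255],[0,0,0,0,0,0,255],[0,0,0,0,0,0,255],[0,0,0,0,0,0,255],[0,0,0,0,0,0,255]]]'
python3 - <<'E'
from h import *
import pickle
st=bot.state(); c=cam('wrist',st); im=bot.get_image('wrist'); cv2.imwrite('pics/w3.png',im); pickle.dump(c,open('w3.pkl','wb'))
print(st['contact_force'],st['grip_width'],st['tcp_pos'],st['joint_pos'].round(2))
E
```

```text
clock: 3.58
tcp_pos: [507.3, 258.9, 36.4]
eef_rot: [0.0, 0.457, 0.89, 0.0]
contact_force: [-0.8, -0.3, 6.4]
grip_width: 27.9
[-0.77155522 -0.33853127  6.35717146] 27.88278330679612 [507.34324255 258.92107242  36.4438201 ] [ 0.43  0.    1.87  0.    1.26 -0.19]
```

View pics/w3.png

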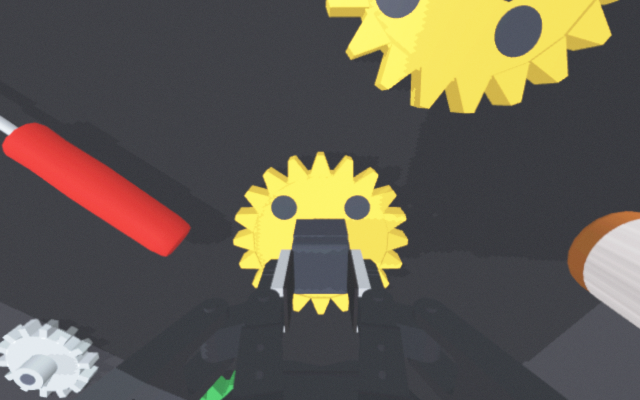

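```bash
python3 -m creep '[[[0,0,-0.005,0,0,0,255],[0,0,-0.015,0,0,0,255],[0,0,-0.035,0,0,0,255],[0,0,-0.060,0,0,0,255],[0,0,-0.085,0,0,0,255],[0,0,-0.110,0,0,0,255],[0,0,-0.135,0,0,0,255],[0,0,-0.160,0,0,0,255],[0,0,-0.175,0,0,0,255],[0,0,-0.175,0,0,0,255]]]'
python3 - <<'E'
from h import *
import pickle
st=bot.state(); c=cam('wrist',st); im=bot.get_image('wrist'); cv2.imwrite('pics/w4.png',im); pickle.dump(c,open('w4.pkl','wb'))
print(st['contact_force'],st['grip_width'],st['tcp_pos'],np.degrees(yaw()))
# look pose: drive yaw
a=np.radians(-9.55); tx=np.array([np.cos(a+np.pi/2),np.sin(a+np.pi/2),0])
S=np.array([490,-201,0]); T=S-90*tx; T[2]=211; print(T,delta(T))
E
```

```text
clock: 4.47
tcp_pos: [507.9, 259.2, 214.7]
eef_rot: [0.002, 0.457, 0.89, 0.002]
contact_force: [-0.8, 1.0, -1.1]
grip_width: 27.6
[-0.76078394  0.96107386 -1.12770582] 27.595664329215964 [507.86146811 259.18844905 214.72072623] [125.63661588  35.63667815]
[ 475.06825845 -289.75270753  211.        ] [-4.271e+02 -3.460e+02  4.000e-01]
```

View pics/w4.png

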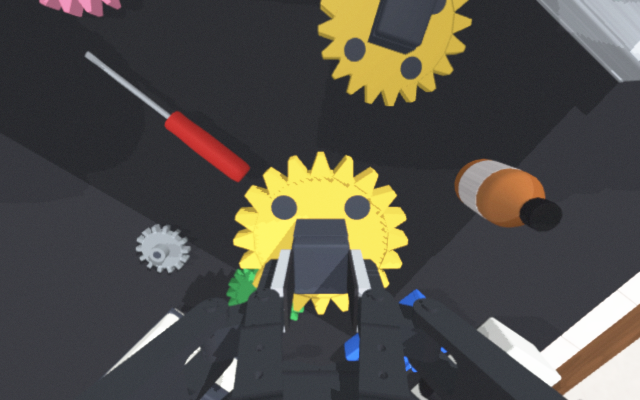

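The gear is held square, with its hub between the pads at (320,265). Now flying to a look pose over the drive.

```bash
python3 -m creep '[[[-0.015,-0.012,0,0,0,0.04,255],[-0.040,-0.032,0,0,0,0.08,255],[-0.070,-0.056,0,0,0,0.13,255],[-0.100,-0.081,0,0,0,0.19,255],[-0.130,-0.105,0,0,0,0.25,255],[-0.160,-0.130,0,0,0,0.31,255],[-0.190,-0.154,0,0,0,0.37,255],[-0.220,-0.178,0,0,0,0.43,255],[-0.240,-0.194,0,0,0,0.47,255],[-0.240,-0.194,0,0,0,0.47,255]]]'
python3 - <<'E'
from h import *
st=bot.state()
print(st['contact_force'],st['grip_width'],st['tcp_pos'],np.degrees(yaw()))
print(delta([475,-290,211]),'turn', yaw()[1]+np.radians(9.55))
E
```

```text
clock: 5.35
tcp_pos: [488.2, -53.0, 208.6]
eef_rot: [-0.001, 0.654, 0.757, -0.001]
contact_force: [-0.4, 0.3, -2.1]
grip_width: 27.9
[-0.38882707  0.33300124 -2.1391136 ] 27.86278494618079 [488.21853353 -53.04639178 208.64145647] [98.344668    8.34461549]
[-232.5  -47.5   -2.2] turn 0.3123199587274468
```

```bash
python3 -m creep '[[[-0.015,-0.003,0,0,0,0.03,255],[-0.040,-0.008,0,0,0,0.07,255],[-0.070,-0.014,0,0,0,0.12,255],[-0.100,-0.020,0,0,0,0.17,255],[-0.130,-0.027,0,0,0,0.21,255],[-0.160,-0.033,0,0,0,0.25,255],[-0.190,-0.039,0,0,0,0.29,255],[-0.215,-0.044,0,0,0,0.312,255],[-0.2325,-0.0475,-0.002,0,0,0.312,255],[-0.2325,-0.0475,-0.002,0,0,0.312,255]]]'
python3 -m creep '[[[0,0,0,0,0,0,255],[0,0,0,0,0,0,255],[0,0,0,0,0,0,255],[0,0,0,0,0,0,255],[0,0,0,0,0,0,255],[0,0,0,0,0,0,255],[0,0,0,0,0,0,255],[0,0,0,0,0,0,255],[0,0,0,0,0,0,255],[0,0,0,0,0,0,255]]]'
python3 - <<'E'
from h import *
import pickle
st=bot.state(); c=cam('wrist',st); im=bot.get_image('wrist'); cv2.imwrite('pics/w5.png',im); pickle.dump(c,open('w5.pkl','wb'))
print(st['contact_force'],st['grip_width'],st['tcp_pos'],np.degrees(yaw()))
E
```

```text
clock: 6.18
tcp_pos: [476.8, -288.5, 210.6]
eef_rot: [-0.001, 0.762, 0.648, -0.001]
contact_force: [0.5, -0.3, -0.9]
grip_width: 27.5
clock: 7.02
tcp_pos: [477.4, -286.3, 212.7]
eef_rot: [0.0, 0.761, 0.648, 0.0]
contact_force: [-0.2, 0.8, -2.3]
grip_width: 27.6
[-0.20220099  0.79656078 -2.27778662] 27.568095901464048 [ 477.44549895 -286.29451861  212.73248307] [80.83052492 -9.16947508]
```

View pics/w5.png

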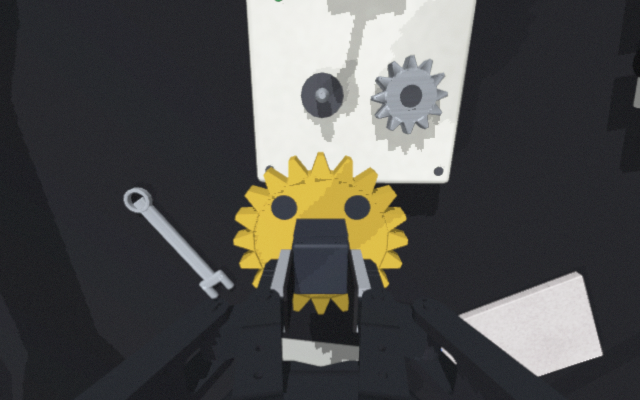

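The look pose shows the spindle seat at (323,95), the pinion at (410,96) with clear teeth, and the held gear at (320,235).

```bash
python3 - <<'E'
from h import *
im=cv2.imread('pics/w5.png')
cv2.imwrite('pics/c5.png',cv2.resize(im[45:145,290:460],None,fx=4.5,fy=4.5,interpolation=cv2.INTER_CUBIC))
hsv=cv2.cvtColor(im,cv2.COLOR_BGR2HSV)
for p in [(410,70),(396,96),(425,110),(411,96),(455,96),(360,60),(403,143),(380,125)]: print(p,hsv[p[1],p[0]],im[p[1],p[0]])
E
```

```text
(410, 70) [106  22 173] [173 165 158]
(396, 96) [105  18 167] [167 161 155]
(425, 110) [104  19 173] [173 167 160]
(411, 96) [111  30  86] [86 79 76]
(455, 96) [ 35   7 223] [217 223 222]
(360, 60) [ 38   4 243] [239 243 242]
(403, 143) [ 30   7 185] [180 185 185]
(380, 125) [ 35   8 185] [179 185 184]
```

View pics/c5.png

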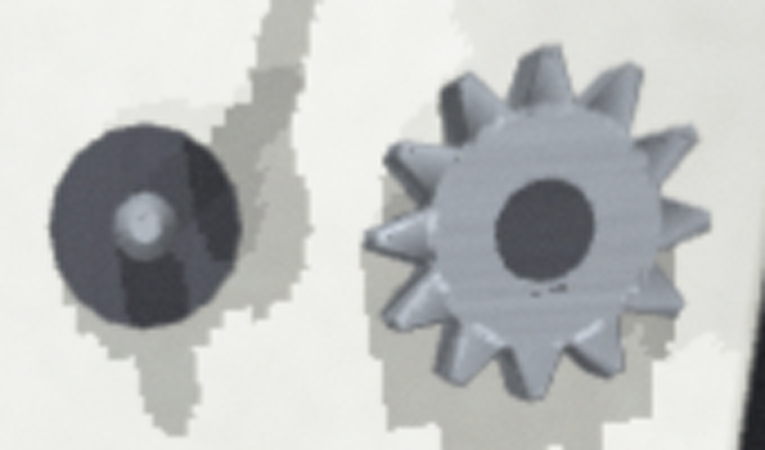

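```bash
python3 - <<'E'
from h import *
import pickle
im=cv2.imread('pics/w5.png'); c=pickle.load(open('w5.pkl','rb'))
hsv=cv2.cvtColor(im,cv2.COLOR_BGR2HSV)
m=cv2.inRange(hsv,(90,11,50),(135,90,215)); k=np.zeros_like(m); cv2.circle(k,(410,96),44,255,-1); m&=k
m=cv2.morphologyEx(m,cv2.MORPH_CLOSE,np.ones((3,3)))
cv2.imwrite('pics/m5.png',cv2.resize(m[45:145,360:460],None,fx=4,fy=4))
cn=max(cv2.findContours(m,0,1)[0],key=cv2.contourArea).reshape(-1,2)
for z in (58,65): 
    r=phase(plane(c,cn,z)[:,:2],12); print('pinion',z,r)
P=r[0]
# hole
d=cv2.inRange(hsv[:,:,2],0,115); n,l,s,ce=cv2.connectedComponentsWithStats(d[45:150,290:460])
for i in range(1,n):
    if 80<s[i,4]<4000: print(s[i],ce[i]+[290,45])
# seat: ellipse fit to dark disc
k=np.zeros_like(m); cv2.circle(k,(322,95),27,255,-1); d2=cv2.inRange(hsv[:,:,2],0,130)&k
cn=max(cv2.findContours(d2,0,1)[0],key=cv2.contourArea); e=cv2.fitEllipse(cn); print(e)
S=plane(c,[e[0]],51)[0]; print('seat',S)
h=plane(c,[(290+545/4.5,45+230/4.5)],65)[0]; tip=plane(c,[(290+144/4.5,45+220/4.5)],79)[0]; print('hole',h,'tip',tip)
v=h[:2]-S[:2]; print(np.hypot(*v),np.degrees(np.arctan2(v[1],v[0])))
# held gear centre in tool frame and phase
import h as H
for name in ('w3','w4','w5'):
    g=cv2.imread(f'pics/{name}.png'); cc=pickle.load(open(f'{name}.pkl','rb'))
    # tool pose at that time: camera in tool is fixed
    he=bot.camera_params('wrist')['hand_eye']
    W=np.linalg.inv(he); ct=(cc[0],cc[1],W[:3,:3],W[:3,3])
    hs=cv2.cvtColor(g,cv2.COLOR_BGR2HSV); mm=cv2.inRange(hs,(18,80,60),(38,255,255)); mm[:140]=0; mm[325:]=0
    q=max(cv2.findContours(mm,0,1)[0],key=cv2.contourArea).reshape(-1,2)
    Q=plane(ct,q,36.4-14)[:,:2]; Q=Q[Q[:,0]>-5]
    cen=np.array([0,0.]);
    for _ in range(4):
        dd=Q-cen; th=np.arctan2(dd[:,1],dd[:,0]); rr=np.hypot(*dd.T)
        ok=(rr>38)&(rr<62); th=th[ok]; rr=rr[ok]
        A=np.c_[np.ones(len(th)),np.cos(th),np.sin(th),np.cos(20*th),np.sin(20*th)]
        s=np.linalg.lstsq(A,rr,rcond=None)[0]; cen=cen+s[1:3]
    print(name,'gear in tool',cen,s[0],np.degrees(np.arctan2(s[4],s[3]))/20,np.hypot(*s[3:]))
E
```

```text
pinion 58 (array([ 572.27606508, -213.44583769]), 35.64082717895508, np.float64(-6.250892339603428), np.float64(4.327934024316257), array([ 572.61712646, -213.42155457]))
pinion 65 (array([ 570.37026111, -213.20453018]), 34.81760787963867, np.float64(-6.25089233903163), np.float64(4.227968663511463), array([ 570.70343018, -213.18077087]))
[  11   28   43   45 1343] [322.12434847  94.99702159]
[110  40  22  22 383] [410.5926893   95.62402089]
[163  66   7  39 140] [457.27142857 135.45714286]
((322.0528564453125, 94.93402099609375), (41.54033279418945, 44.0843391418457), 5.784170627593994)
seat [ 491.82111948 -199.40625129   51.        ]
hole [ 572.89528894 -213.81736734   65.        ] tip [ 491.72566112 -198.86996341   79.        ]
82.3450133275342 -10.07918016614682
w3 gear in tool [ 0.10533278 -1.3288267 ] 52.03111118208015 -0.07316311343769463 3.110782583301448
w4 gear in tool [ 0.0638183  -1.32015386] 52.178905849461664 -0.051355653466170124 3.0961465376160437
w5 gear in tool [-0.71834536 -1.34877638] 52.03233895882316 0.061129740213342124 2.456911123867677
```

View pics/m5.png

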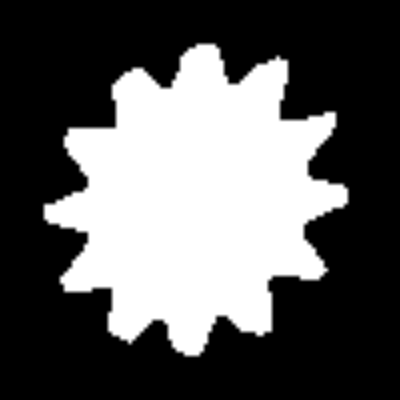

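```bash
python3 - <<'E'
from h import *
im=cv2.imread('pics/top0.png'); c=cam('top'); g=im[:,:,2].astype(int)
d=(im.max(2)<150).astype(np.uint8); k=np.zeros_like(d); cv2.circle(k,(392,192),9,1,-1); d&=k
n,l,s,ce=cv2.connectedComponentsWithStats(d)
for i in range(1,n): print(s[i],ce[i],plane(c,[ce[i]],51).round(1))
Rm,p=tool(); print(np.degrees(yaw()),p)
S=np.array([492.3,-199.7,150]); print(delta(S))
E
```

```text
[387 187  11  12  83] [391.93975904 192.71084337] [[ 492.6 -201.5   51. ]]
[80.83052492 -9.16947508] [ 477.42811251 -286.33267195  212.7053573 ]
[87.9  0.9 62.7]
```

```bash
python3 -m creep '[[[0.010,0,0,0,0,-0.02,255],[0.025,0,0.005,0,0,-0.04,255],[0.040,0.001,0.015,0,0,-0.06,255],[0.055,0.001,0.025,0,0,-0.08,255],[0.070,0.001,0.035,0,0,-0.10,255],[0.080,0.001,0.045,0,0,-0.109,255],[0.0876,0.0012,0.055,0,0,-0.109,255],[0.0876,0.0012,0.062,0,0,-0.109,255],[0.0876,0.0012,0.062,0,0,-0.109,255],[0.0876,0.0012,0.062,0,0,-0.109,255]]]'
python3 - <<'E'
from h import *
st=bot.state()
print(st['contact_force'],st['grip_width'],st['tcp_pos'],np.degrees(yaw()))
print(delta([492.6,-200,125]))
for n in ('wrist','scene'):
    im=bot.get_image(n); cv2.imwrite(f'pics/{n}6.png',im)
    if n=='scene': cv2.imwrite('pics/s6.png',cv2.resize(im[130:280,170:370],None,fx=4,fy=4,interpolation=cv2.INTER_CUBIC))
E
```

```text
clock: 7.9
tcp_pos: [492.5, -200.4, 150.5]
eef_rot: [-0.0, 0.725, 0.689, -0.0]
contact_force: [0.5, 0.5, -1.0]
grip_width: 27.2
[ 0.49829102  0.53674818 -1.03540498] 27.15067701808268 [ 492.45972276 -200.37589321  150.54395806] [87.05825521 -2.94174555]
[ 0.4  0.1 25.5]
```

View pics/wrist6.png

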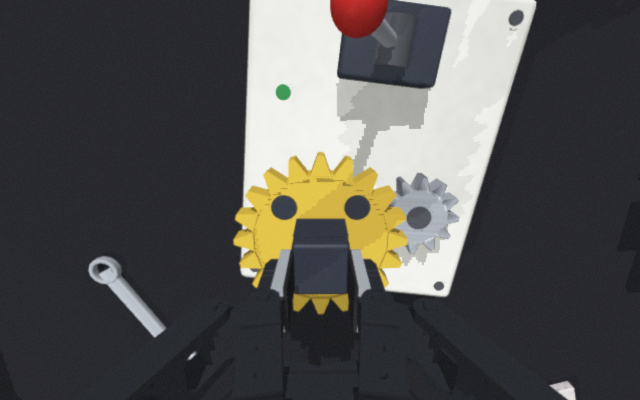

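View pics/s6.png

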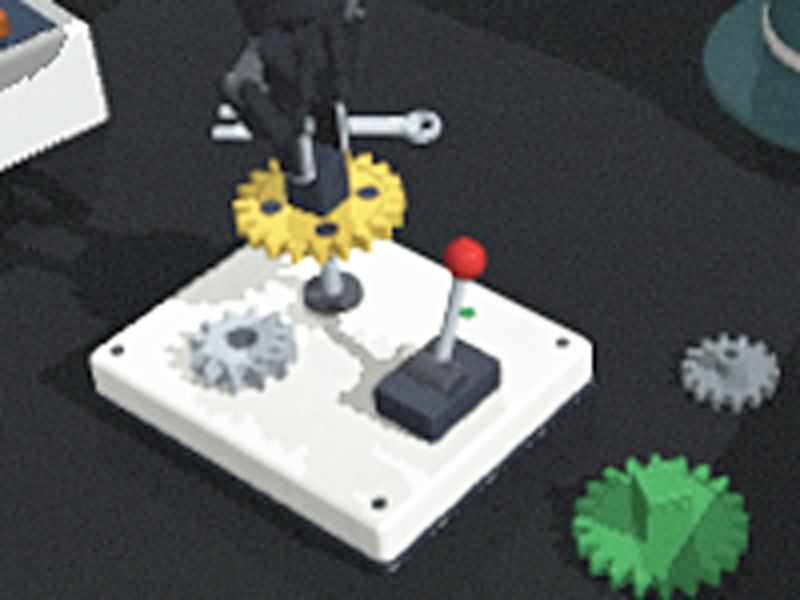

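The held gear sits over the spindle: in the scene crop the gear is at (320,205) and the spindle at (333,280). I'm lowering it gently onto the taper.

```bash
python3 -m creep '[[[0.0004,0,0.008,0,0,0,255],[0.0004,0,0.016,0,0,0,255],[0.0004,0,0.022,0,0,0,255],[0.0004,0,0.027,0,0,0,255],[0.0004,0,0.030,0,0,0,255],[0.0004,0,0.033,0,0,0,255],[0.0004,0,0.036,0,0,0,255],[0.0004,0,0.038,0,0,0,255],[0.0004,0,0.040,0,0,0,255],[0.0004,0,0.040,0,0,0,255]]]'
python3 - <<'E'
from h import *
st=bot.state()
print(st['contact_force'],st['moment'],st['grip_width'],st['tcp_pos'],np.degrees(yaw()))
im=bot.get_image('scene'); cv2.imwrite('pics/s7.png',cv2.resize(im[130:280,170:370],None,fx=4,fy=4,interpolation=cv2.INTER_CUBIC))
E
```

```text
clock: 8.83
tcp_pos: [492.5, -199.6, 110.4]
eef_rot: [-0.0, 0.725, 0.689, -0.0]
contact_force: [-0.7, 0.1, -2.9]
grip_width: 27.5
[-0.66720575  0.14487815 -2.90630175] [0.00233793 0.02902288 0.03038779] 27.512015704318813 [ 492.52482363 -199.57039741  110.39128694] [87.08189302 -2.91810567]
```

View pics/s7.png

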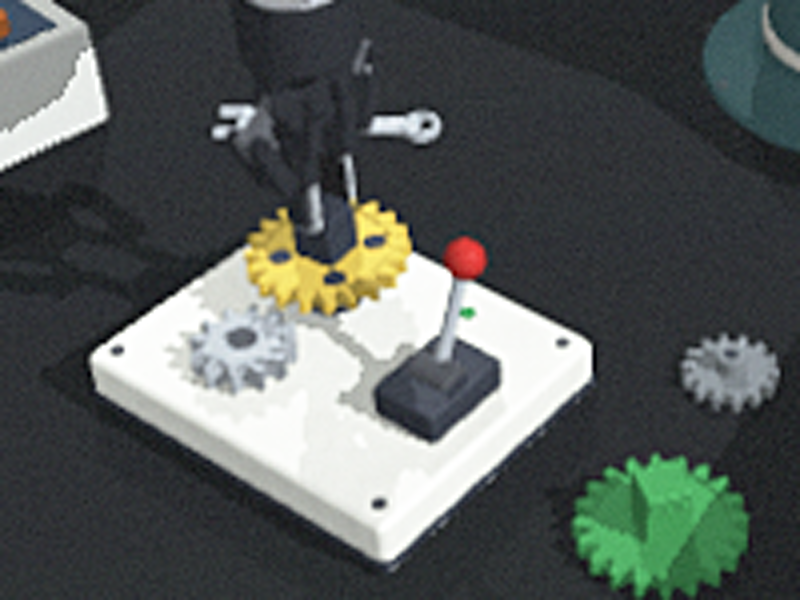

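```bash
python3 -m creep '[[[0,0,0.001,0,0,0,255],[0,0,0.002,0,0,0,255],[0,0,0.003,0,0,0,255],[0,0,0.004,0,0,0,255],[0,0,0.005,0,0,0,255],[0,0,0.006,0,0,0,255],[0,0,0.007,0,0,0,255],[0,0,0.0075,0,0,0,255],[0,0,0.0075,0,0,0,255],[0,0,0.0075,0,0,0,255]]]'
python3 - <<'E'
from h import *
st=bot.state()
print(st['contact_force'],st['moment'],st['grip_width'],st['tcp_pos'],np.degrees(yaw()))
E
```

```text
clock: 9.72
tcp_pos: [492.6, -199.6, 103.2]
eef_rot: [-0.0, 0.725, 0.689, -0.0]
contact_force: [0.6, -0.5, -2.3]
grip_width: 27.8
[ 0.62541927 -0.5270372  -2.27270887] [ 0.00653768 -0.05429823  0.02221263] 27.756473066634218 [ 492.58930323 -199.63545639  103.19700304] [87.07608172 -2.92391827]
```

```bash
python3 -m creep '[[[0,0,0.0005,0,0,0,255],[0,0,0.001,0,0,0,255],[0,0,0.0015,0,0,0,255],[0,0,0.002,0,0,0,255],[0,0,0.002,0,0,0,255],[0,0,0.0025,0,0,0,255],[0,0,0.003,0,0,0,255],[0,0,0.003,0,0,0,255],[0,0,0.003,0,0,0,255],[0,0,0.003,0,0,0,255]]]'
python3 - <<'E'
from h import *
st=bot.state()
print(st['contact_force'],st['moment'],st['grip_width'],st['tcp_pos'],np.degrees(yaw()))
E
```

```text
clock: 10.55
tcp_pos: [492.6, -199.6, 100.2]
eef_rot: [-0.0, 0.725, 0.689, -0.0]
contact_force: [0.3, -0.5, -2.4]
grip_width: 28.1
[ 0.25461976 -0.4512072  -2.40805398] [-0.02248954 -0.02846632 -0.03378615] 28.11260205927565 [ 492.59200902 -199.61865208  100.20985557] [87.07811607 -2.92188389]
```

```bash
python3 -m creep '[[[0,0,0.0005,0,0,0,255],[0,0,0.001,0,0,0,255],[0,0,0.0015,0,0,0,255],[0,0,0.002,0,0,0,255],[0,0,0.002,0,0,0,255],[0,0,0.0025,0,0,0,255],[0,0,0.003,0,0,0,255],[0,0,0.003,0,0,0,255],[0,0,0.003,0,0,0,255],[0,0,0.003,0,0,0,255]]]'
python3 - <<'E'
from h import *
st=bot.state()
print(st['contact_force'],st['moment'],st['grip_width'],st['tcp_pos'],np.degrees(yaw()))
E
```

```text
clock: 11.38
tcp_pos: [492.6, -199.6, 97.2]
eef_rot: [0.0, 0.725, 0.689, 0.0]
contact_force: [1.2, 0.3, -2.4]
grip_width: 27.7
[ 1.18343499  0.29019368 -2.35777284] [-0.00917897 -0.00232747  0.02179267] 27.65870387331762 [ 492.62073338 -199.60164277   97.22042104] [87.08102376 -2.91897623]
```

No resistance 4 mm below the pinion's top, so the teeth appear to be in mesh. Continuing down.

```bash
python3 -m creep '[[[0,0,0.001,0,0,0,255],[0,0,0.002,0,0,0,255],[0,0,0.003,0,0,0,255],[0,0,0.004,0,0,0,255],[0,0,0.005,0,0,0,255],[0,0,0.006,0,0,0,255],[0,0,0.007,0,0,0,255],[0,0,0.007,0,0,0,255],[0,0,0.007,0,0,0,255],[0,0,0.007,0,0,0,255]]]'
python3 - <<'E'
from h import *
st=bot.state()
print(st['contact_force'],st['moment'],st['grip_width'],st['tcp_pos'],np.degrees(yaw()))
E
```

```text
clock: 12.22
tcp_pos: [492.6, -199.6, 90.2]
eef_rot: [-0.0, 0.725, 0.689, -0.0]
contact_force: [0.4, -0.1, -2.2]
grip_width: 27.6
[ 0.43183317 -0.10477523 -2.22921979] [ 0.02089828  0.02700567 -0.00976455] 27.60153617527095 [ 492.59372237 -199.62241186   90.2228007 ] [87.07843355 -2.92156643]
```

```bash
python3 -m creep '[[[0,0,0.0005,0,0,0,255],[0,0,0.001,0,0,0,255],[0,0,0.0015,0,0,0,255],[0,0,0.002,0,0,0,255],[0,0,0.0025,0,0,0,255],[0,0,0.003,0,0,0,255],[0,0,0.003,0,0,0,255],[0,0,0.003,0,0,0,255],[0,0,0.003,0,0,0,255],[0,0,0.003,0,0,0,255]]]'
python3 - <<'E'
from h import *
st=bot.state()
print(st['contact_force'],st['moment'],st['grip_width'],st['tcp_pos'],np.degrees(yaw()))
cv2.imwrite('pics/w8.png',bot.get_image('wrist'))
im=bot.get_image('scene'); cv2.imwrite('pics/s8.png',cv2.resize(im[130:280,170:370],None,fx=4,fy=4,interpolation=cv2.INTER_CUBIC))
E
```

```text
clock: 13.05
tcp_pos: [492.6, -199.6, 87.4]
eef_rot: [0.0, 0.725, 0.689, 0.0]
contact_force: [-3.1, 1.4, 3.9]
grip_width: 27.7
[-3.11515615  1.37208803  3.91757729] [0.22538969 0.52895686 0.03358259] 27.704206321553908 [ 492.63418837 -199.60686112   87.41983929] [87.08249982 -2.91749957]
```

View pics/w8.png

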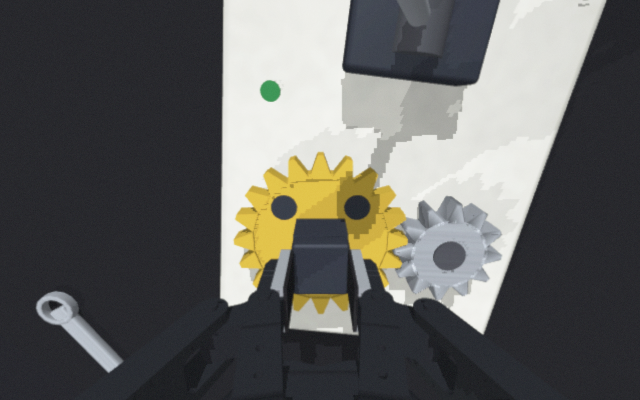

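View pics/s8.png

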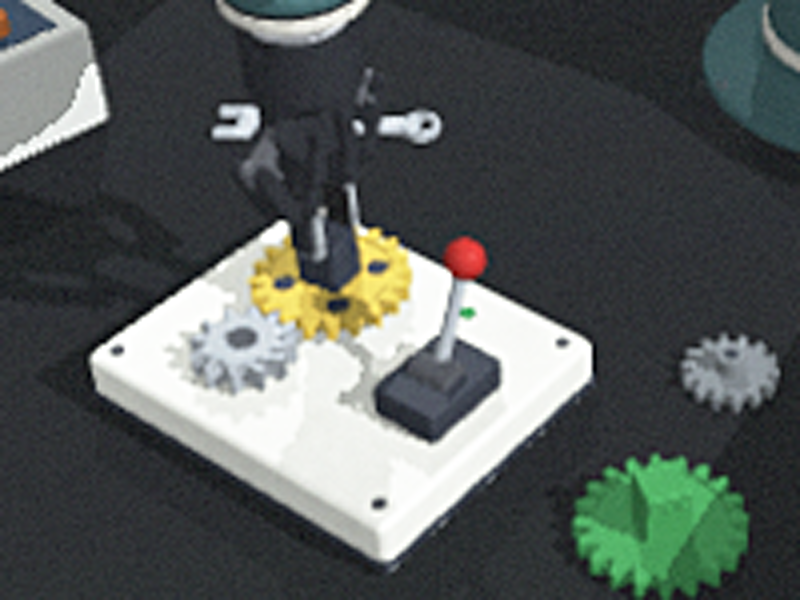

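The gear is meshed with the pinion at (405,255) and level in the scene crop. It touches down at exactly the predicted seat height (TCP 87.4), with about 6 N upward. Next a slight press, a short hold, then release.

```bash
python3 -m creep '[[[0,0,0.0005,0,0,0,255],[0,0,0.0005,0,0,0,255],[0,0,0.0005,0,0,0,255],[0,0,0.0005,0,0,0,0],[0,0,0.0005,0,0,0,0],[0,0,0,0,0,0,0],[0,0,0,0,0,0,0],[0,0,0,0,0,0,0],[0,0,0,0,0,0,0],[0,0,0,0,0,0,0]]]'
python3 - <<'E'
from h import *
st=bot.state()
print(st['contact_force'],st['moment'],st['grip_width'],st['tcp_pos'],np.degrees(yaw()))
cv2.imwrite('pics/w9.png',bot.get_image('wrist'))
E
```

```text
clock: 13.98
tcp_pos: [492.6, -199.6, 87.2]
eef_rot: [-0.0, 0.725, 0.689, -0.0]
contact_force: [-0.2, 0.5, -0.1]
grip_width: 85.2
[-0.17912227  0.45936001 -0.08383204] [-0.05479707 -0.00399901  0.01633118] 85.20874292002398 [ 492.59508252 -199.63419678   87.15033237] [87.07886117 -2.92113884]
```

View pics/w9.png

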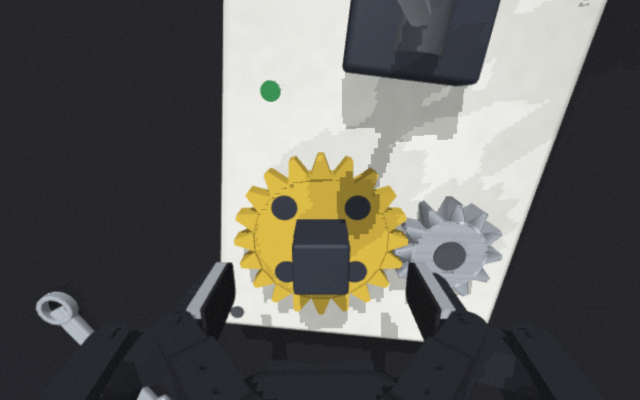

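The gear is released with the pads clear at (212,300) and (428,300). Now raising straight up to view the lever.

```bash
python3 -m creep '[[[0,0,-0.005,0,0,0,0],[0,0,-0.015,0,0,0,0],[0,0,-0.030,0,0,0,0],[0,0,-0.050,0,0,0,0],[0,0,-0.075,0,0,0,0],[0,0,-0.095,0,0,0,0],[0,0,-0.115,0,0,0,0],[0,0,-0.125,0,0,0,0],[0,0,-0.125,0,0,0,0],[0,0,-0.125,0,0,0,0]]]'
python3 - <<'E'
from h import *
st=bot.state(); c=cam('wrist',st)
im=bot.get_image('wrist'); cv2.imwrite('pics/w10.png',im)
print(st['tcp_pos'],st['contact_force'])
hsv=cv2.cvtColor(im,cv2.COLOR_BGR2HSV); m=cv2.inRange(hsv,(0,150,60),(8,255,255))|cv2.inRange(hsv,(172,150,60),(179,255,255))
n,l,s,ce=cv2.connectedComponentsWithStats(m)
for i in range(1,n):
    if s[i,4]>60: print('w',s[i],ce[i],plane(c,[ce[i]],138))
g=plane(c,[[320,200]],65)
r=gearfit(im,c,proj(c,[[492.6,-199.6,60]])[0],65,rad=80); print('gear',r)
c2=cam('scene'); im2=bot.get_image('scene'); cv2.imwrite('pics/s10.png',cv2.resize(im2[130:280,170:370],None,fx=4,fy=4,interpolation=cv2.INTER_CUBIC))
hsv=cv2.cvtColor(im2,cv2.COLOR_BGR2HSV); m=cv2.inRange(hsv,(0,150,60),(8,255,255))|cv2.inRange(hsv,(172,150,60),(179,255,255)); m[:,360:]=0
n,l,s,ce=cv2.connectedComponentsWithStats(m)
for i in range(1,n):
    if s[i,4]>20: print('s',s[i],ce[i],plane(c2,[ce[i]],138))
E
```

```text
clock: 14.87
tcp_pos: [492.6, -199.6, 212.2]
eef_rot: [0.0, 0.725, 0.689, 0.0]
contact_force: [0.5, -0.1, -0.2]
grip_width: 85.6
[ 492.60981486 -199.63335833  212.20374923] [ 0.54399589 -0.13877507 -0.22229864]
w [ 328   12   39   45 1357] [346.91451732  33.84524687] [[515.14293913 -76.06982109 138.        ]]
gear (array([ 491.55564025, -198.98648026]), 54.837196350097656, np.float64(-2.9036390059209047), np.float64(5.10644373631199), array([ 491.58825684, -199.37608337]))
s [281 189  11  11  87] [285.89655172 194.14942529] [[513.73386566 -78.55427436 138.        ]]
```

View pics/w10.png

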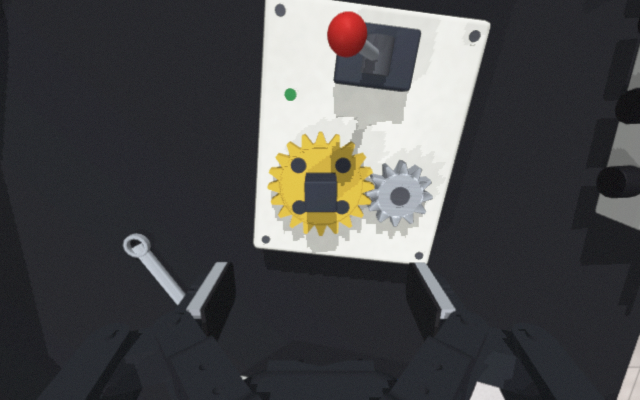

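View pics/s10.png

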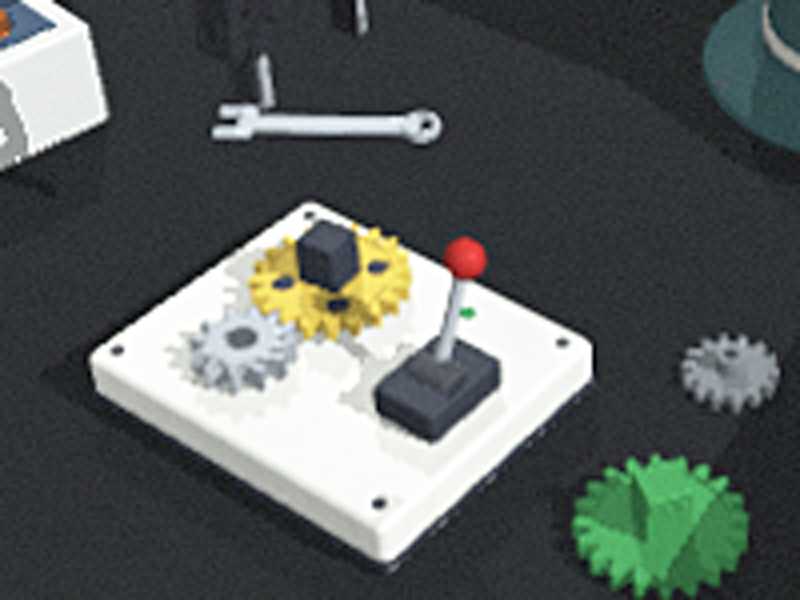

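The gear is seated: centre measured at (491.6,-199.0), tooth phase unchanged, level. The knob is at wrist pixel (347,34), which is about (514.5,-77,138). I'm going to its -x side with the jaws shut.

```bash
python3 - <<'E'
from h import *
print(delta([470.2,-69.4,212]),np.degrees(yaw()))
E
```

```text
[128.8 -28.6  -1. ] [87.0759194  -2.92402206]
```

```bash
python3 -m creep '[[[0.010,-0.003,0,0,0,0.01,255],[0.030,-0.007,0,0,0,0.03,255],[0.055,-0.012,0,0,0,0.05,255],[0.080,-0.018,0,0,0,0.07,255],[0.100,-0.022,0,0,0,0.09,255],[0.120,-0.026,0,0,0,0.11,255],[0.129,-0.0285,0,0,0,0.12,255],[0.129,-0.0285,0,0,0,0.12,255],[0.129,-0.0285,0,0,0,0.12,255],[0.129,-0.0285,0,0,0,0.12,255]]]'
python3 -m creep '[[[0,0,0.008,0,0,0,255],[0,0,0.018,0,0,0,255],[0,0,0.030,0,0,0,255],[0,0,0.042,0,0,0,255],[0,0,0.052,0,0,0,255],[0,0,0.058,0,0,0,255],[0,0,0.062,0,0,0,255],[0,0,0.062,0,0,0,255],[0,0,0.062,0,0,0,255],[0,0,0.062,0,0,0,255]]]'
python3 - <<'E'
from h import *
print(delta([514.5,-77,138]),np.degrees(yaw()))
im=bot.get_image('wrist'); cv2.imwrite('pics/w11.png',im)
im2=bot.get_image('scene'); cv2.imwrite('pics/s11.png',cv2.resize(im2[130:280,170:370],None,fx=4,fy=4,interpolation=cv2.INTER_CUBIC))
E
```

```text
clock: 15.8
tcp_pos: [470.7, -69.8, 211.6]
eef_rot: [-0.0, 0.765, 0.644, -0.0]
contact_force: [-1.2, 0.3, 0.3]
grip_width: -0.1
clock: 16.63
tcp_pos: [470.9, -69.4, 150.8]
eef_rot: [0.0, 0.765, 0.644, 0.0]
contact_force: [-1.2, -0.0, 1.0]
grip_width: -0.1
[-0.1 44.2 12.8] [80.20490152 -9.79509626]
```

View pics/w11.png

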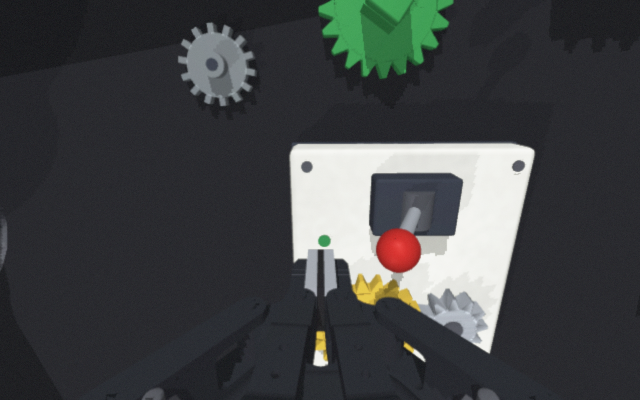

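View pics/s11.png

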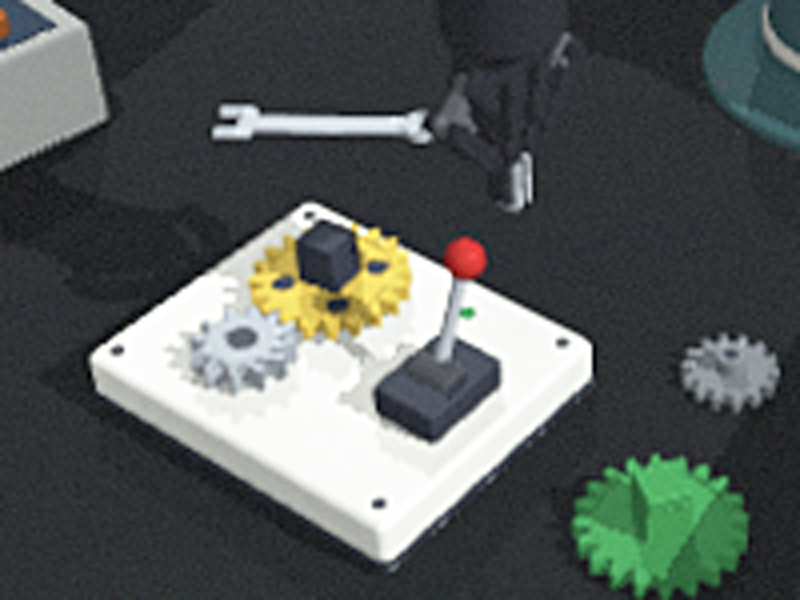

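```bash
python3 -m creep '[[[0,0.005,0,0,0,0,255],[0,0.012,0,0,0,0,255],[0,0.020,0,0,0,0,255],[0,0.028,0,0,0,0,255],[0,0.036,0,0,0,0,255],[0,0.044,0,0,0,0,255],[0,0.052,0,0,0,0,255],[0,0.060,0,0,0,0,255],[0,0.068,0,0,0,0,255],[0,0.075,0,0,0,0,255]]]'
python3 - <<'E'
from h import *
st=bot.state(); print(st['tcp_pos'],st['contact_force'])
im2=bot.get_image('scene'); cv2.imwrite('pics/s12.png',cv2.resize(im2[130:280,170:370],None,fx=4,fy=4,interpolation=cv2.INTER_CUBIC))
E
```

```text
clock: 17.57
tcp_pos: [545.5, -82.3, 150.1]
eef_rot: [-0.0, 0.765, 0.644, -0.0]
contact_force: [-0.3, -0.2, 0.7]
grip_width: 0.2
[545.46745956 -82.26466979 150.13328629] [-0.30572163 -0.17714687  0.69760765]
```

View pics/s12.png

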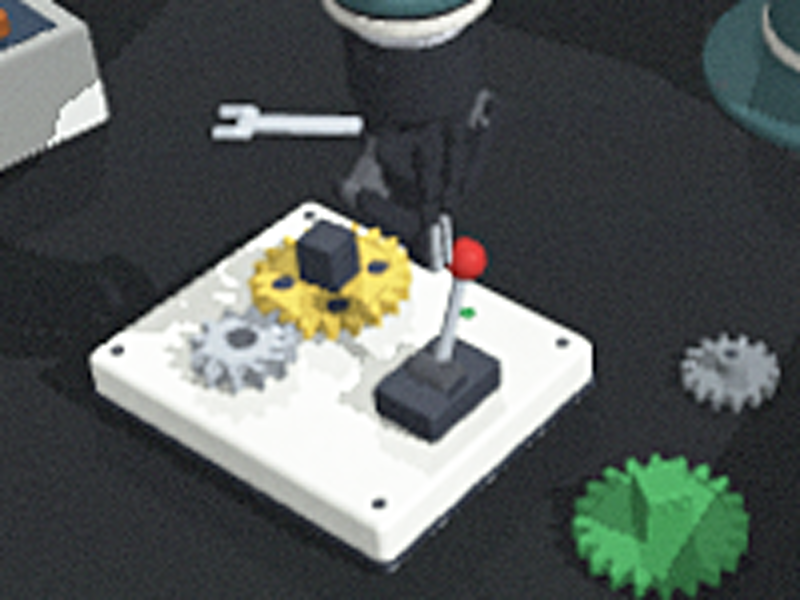

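```bash
python3 - <<'E'
from h import *
st=bot.state(); c=cam('scene'); w=cam('wrist',st)
print(st['tcp_pos'],st['clock'],st['contact_force'])
f=lambda P:(proj(c,P)-[170,130])*4
print(f([[545.5,-82.3,128],[545.5,-82.3,150],[514.5,-77,138],[548.4,-82.7,67]]))
im=bot.get_image('wrist'); cv2.imwrite('pics/w12.png',im)
im=bot.get_image('scene'); cv2.imwrite('pics/s12b.png',im[120:330,150:450])
E
```

```text
[546.14000869 -82.36545594 150.04027332] 17.6167 [-0.83205347  0.61078171  0.51456861]
[[432.60976379 297.00056423]
 [430.30689196 269.2639245 ]
 [465.1346824  258.02926114]
 [435.74498667 372.8935628 ]]
```

View pics/w12.png

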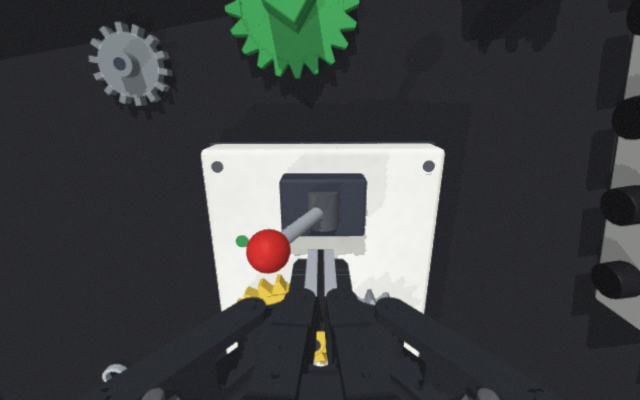

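View pics/s12b.png

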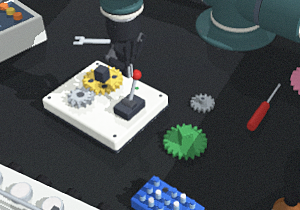

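The knob has not moved, still at (268,250) in the wrist view, so the fingers passed just above it. In the scene crop the pad tips are at row 265, which is about z 153, so the shut tips sit roughly level with the TCP and not 22 mm ahead. I'll go back, lower by 24 mm and push again.

```bash
python3 -m creep '[[[0,-0.010,-0.005,0,0,0,255],[0,-0.025,-0.005,0,0,0,255],[0,-0.042,-0.005,0,0,0,255],[0,-0.060,-0.005,0,0,0,255],[0,-0.075,-0.005,0,0,0,255],[0,-0.077,-0.005,0,0,0,255],[0,-0.077,0.005,0,0,0,255],[0,-0.077,0.015,0,0,0,255],[0,-0.077,0.024,0,0,0,255],[0,-0.077,0.024,0,0,0,255]]]'
python3 - <<'E'
from h import *
st=bot.state(); print(st['tcp_pos'],st['contact_force'],delta([514.5,-77,138]))
cv2.imwrite('pics/w13.png',bot.get_image('wrist'))
im2=bot.get_image('scene'); cv2.imwrite('pics/s13.png',cv2.resize(im2[130:280,170:370],None,fx=4,fy=4,interpolation=cv2.INTER_CUBIC))
E
```

```text
clock: 18.55
tcp_pos: [468.2, -68.9, 123.3]
eef_rot: [-0.001, 0.765, 0.644, -0.001]
contact_force: [-0.2, 0.4, -0.5]
grip_width: -0.1
[468.15468767 -68.88548929 123.2539363 ] [-0.23231141  0.43545218 -0.48327089] [ -0.1  47.  -14.9]
```

View pics/w13.png

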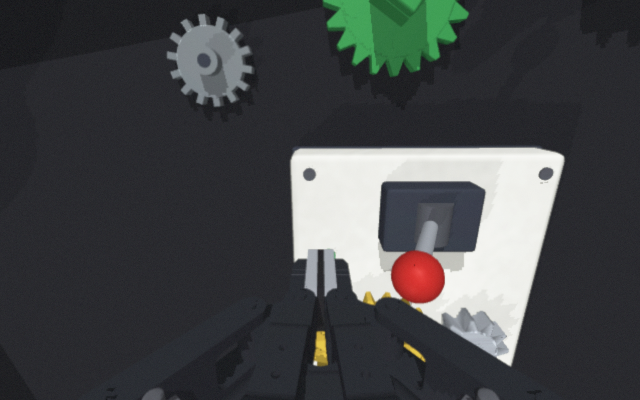

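View pics/s13.png

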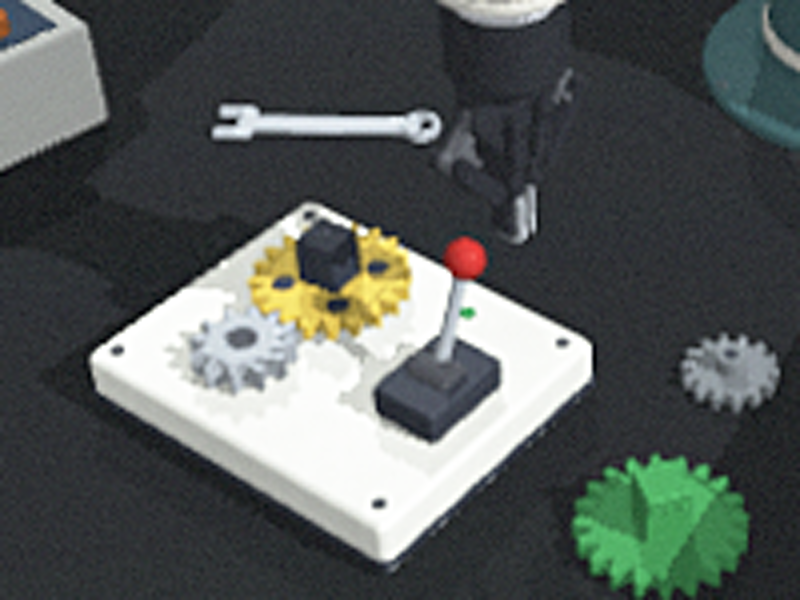

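Now the tips (320,250–295) overlap the knob (418,277) in height, so I push.

```bash
python3 -m creep '[[[0,0.008,0,0,0,0,255],[0,0.016,0,0,0,0,255],[0,0.024,0,0,0,0,255],[0,0.032,0,0,0,0,255],[0,0.039,0,0,0,0,255],[0,0.046,0,0,0,0,255],[0,0.053,0,0,0,0,255],[0,0.060,0,0,0,0,255],[0,0.065,0,0,0,0,255],[0,0.070,0,0,0,0,255]]]'
python3 - <<'E'
from h import *
st=bot.state(); print(st['tcp_pos'],st['contact_force'])
im2=bot.get_image('scene'); cv2.imwrite('pics/s14.png',cv2.resize(im2[130:280,170:370],None,fx=4,fy=4,interpolation=cv2.INTER_CUBIC))
E
```

```text
clock: 19.48
tcp_pos: [538.2, -81.0, 126.1]
eef_rot: [-0.0, 0.765, 0.644, -0.0]
contact_force: [-0.7, -0.1, 0.3]
grip_width: 0.2
[538.22136211 -81.02462039 126.08019247] [-0.73681245 -0.06374395  0.3240909 ]
```

View pics/s14.png

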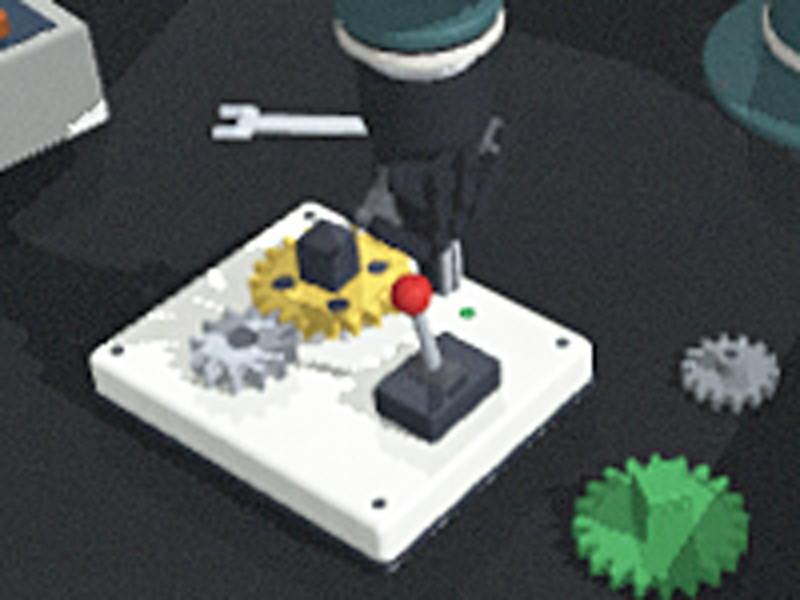

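The knob is now being pushed, at crop (411,294), and leans past upright. Continuing toward the stop.

```bash
python3 -m creep '[[[0,0.003,0,0,0,0,255],[0,0.006,0,0,0,0,255],[0,0.008,0,0,0,0,255],[0,0.010,0,0,0,0,255],[0,0.012,0,0,0,0,255],[0,0.013,0,0,0,0,255],[0,0.014,0,0,0,0,255],[0,0.014,0,0,0,0,255],[0,0.014,0,0,0,0,255],[0,0.014,0,0,0,0,255]]]'
cat > k.py <<'E'
from h import *
st=bot.state(); print(st['tcp_pos'],st['contact_force'],st['moment'])
c=cam('scene'); im=bot.get_image('scene')
hsv=cv2.cvtColor(im,cv2.COLOR_BGR2HSV); m=cv2.inRange(hsv,(0,150,60),(8,255,255))|cv2.inRange(hsv,(172,150,60),(179,255,255)); m[:,360:]=0
n,l,s,ce=cv2.connectedComponentsWithStats(m); i=1+np.argmax(s[1:,4])
# ray meets the lever's swing plane (drive y = +85)
o,d=ray(c,[ce[i]]); d=d[0]; a=np.radians(-9.8); yv=np.array([-np.sin(a),np.cos(a),0]); xv=np.array([np.cos(a),np.sin(a),0])
piv=np.array([548.4,-82.7,67]); P=o+d*((piv-o)@yv/(d@yv)); v=P-piv
print(s[i],ce[i],P.round(1),'theta',0.5+np.arctan2(v@xv,v[2]),np.linalg.norm(v))
E
python3 k.py
```

```text
clock: 20.37
tcp_pos: [551.5, -83.3, 126.3]
eef_rot: [0.0, 0.765, 0.644, 0.0]
contact_force: [1.0, 0.1, -0.2]
grip_width: -0.6
[551.54564596 -83.2939865  126.30309272] [ 0.95021371  0.11395646 -0.21904357] [ 0.04436209  0.02852444 -0.00464534]
[264 202  10  11  83] [268.77108434 207.15662651] [577.7 -87.8 141.4] theta 0.8797499038605072 80.12342263291097
```

```bash
python3 -m creep '[[[0,0.001,0,0,0,0,255],[0,0.002,0,0,0,0,255],[0,0.003,0,0,0,0,255],[0,0.004,0,0,0,0,255],[0,0.005,0,0,0,0,255],[0,0.006,0,0,0,0,255],[0,0.007,0,0,0,0,255],[0,0.007,0,0,0,0,255],[0,0.007,0,0,0,0,255],[0,0.007,0,0,0,0,255]]]'
python3 k.py
```

```text
clock: 21.25
tcp_pos: [558.5, -84.5, 126.3]
eef_rot: [0.0, 0.765, 0.644, 0.0]
contact_force: [0.1, 0.5, 0.4]
grip_width: 0.2
[558.48268709 -84.50252678 126.27343733] [0.05637172 0.51310168 0.44652239] [-0.03340548  0.00821928 -0.01207129]
[262 205  10  10  82] [266.96341463 209.40243902] [584.2 -88.9 139. ] theta 0.9675030929878221 80.65285043688945
```

```bash
python3 -m creep '[[[0,0.001,0,0,0,0,255],[0,0.001,0,0,0,0,255],[0,0.002,0,0,0,0,255],[0,0.002,0,0,0,0,255],[0,0.003,0,0,0,0,255],[0,0.003,0,0,0,0,255],[0,0.0035,0,0,0,0,255],[0,0.0035,0,0,0,0,255],[0,0.0035,0,0,0,0,255],[0,0.0035,0,0,0,0,255]]]'
python3 k.py
```

```text
clock: 22.13
tcp_pos: [561.5, -85.0, 126.1]
eef_rot: [-0.0, 0.765, 0.644, -0.0]
contact_force: [-4.9, 1.2, 1.2]
grip_width: 0.1
[561.54987716 -85.04669959 126.0893729 ] [-4.94366478  1.1512904   1.19951129] [0.10725731 0.85953626 0.00523384]
[262 205  10  11  81] [266.59259259 210.18518519] [585.7 -89.1 137.6] theta 0.991960997291623 80.05993914006133
```

A force of 5 N with the measured angle at 0.99 means the far stop is reached. Backing off and rising clear.

```bash
python3 -m creep '[[[0,-0.005,0,0,0,0,255],[0,-0.015,0,0,0,0,255],[0,-0.030,0,0,0,0,255],[0,-0.045,0,0,0,0,255],[0,-0.055,-0.010,0,0,0,255],[0,-0.060,-0.030,0,0,0,255],[0,-0.060,-0.055,0,0,0,255],[0,-0.060,-0.080,0,0,0,255],[0,-0.060,-0.095,0,0,0,255],[0,-0.060,-0.095,0,0,0,255]]]'
python3 k.py; python3 - <<'E'
from h import *
st=bot.state(); c=cam('wrist',st); im=bot.get_image('wrist'); cv2.imwrite('pics/w15.png',im)
im=bot.get_image('scene'); cv2.imwrite('pics/s15.png',cv2.resize(im[130:290,170:440],None,fx=2.9,fy=2.9,interpolation=cv2.INTER_CUBIC))
a=cv2.imread('pics/scene0.png'); cv2.imwrite('pics/sc15.png',im)
d=cv2.absdiff(cv2.GaussianBlur(a,(5,5),0),cv2.GaussianBlur(im,(5,5),0)).max(2)
cv2.imwrite('pics/diff15.png',np.clip(d*3,0,255).astype(np.uint8))
E
```

```text
clock: 23.02
tcp_pos: [503.3, -75.0, 224.9]
eef_rot: [0.002, 0.765, 0.644, 0.002]
contact_force: [0.2, -1.3, -0.1]
grip_width: -0.2
[503.29288766 -74.97216101 224.87342474] [ 0.24942525 -1.25059161 -0.08789369] [-0.03864555 -0.00820974  0.0313961 ]
[262 206  10  10  76] [266.39473684 210.43421053] [586.4 -89.3 137.3] theta 1.0015536034373267 80.1661499915376
```

View pics/s15.png

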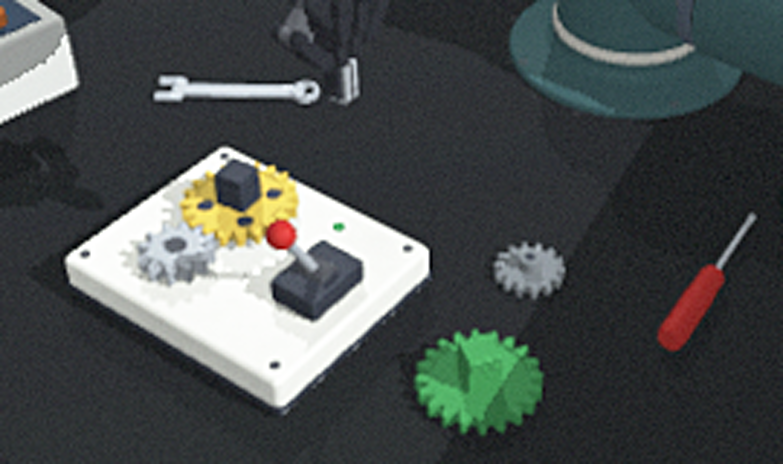

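View pics/sc15.png

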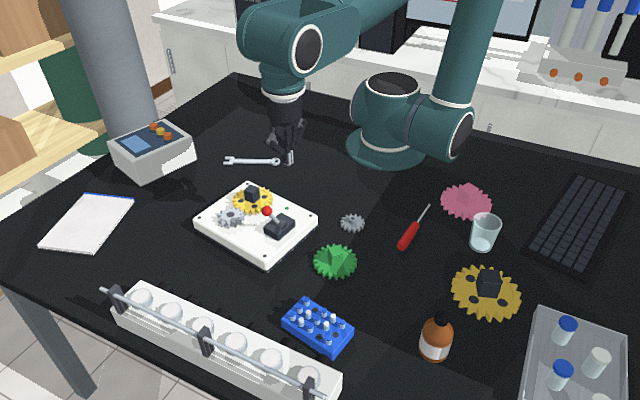

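The lever leans fully over, with the knob at (281,235) in the crop and the angle at 1.00. The gear is seated in mesh at (240,205). Every bystander is at its starting pixel, and the gripper is clear. Handing in.

```bash
python3 -m creep '[[[0,0,0,0,0,0,255],[0,0,0,0,0,0,255],[0,0,0,0,0,0,255],[0,0,0,0,0,0,255],[0,0,0,0,0,0,255],[0,0,0,0,0,0,255],[0,0,0,0,0,0,255],[0,0,0,0,0,0,255],[0,0,0,0,0,0,255],[0,0,0,0,0,0,255]]]'
python3 k.py && python3 -c "
from rig import bot; print(bot.hand_in())"
```

```text
clock: 24.0
tcp_pos: [502.7, -74.9, 221.2]
eef_rot: [0.0, 0.765, 0.644, 0.0]
contact_force: [0.4, 0.3, 0.2]
grip_width: -0.1
[502.72764991 -74.86982682 221.20204918] [0.3899831  0.32671925 0.2383782 ] [ 0.0150566  -0.00130087 -0.04043648]
[262 206  10  10  76] [266.39473684 210.43421053] [586.4 -89.3 137.3] theta 1.0015536034373267 80.1661499915376
the job is handed in; nothing more can be done
None
```

I put the small yellow gear on the spindle, meshed it with the pinion and let it go, then pushed the lever over to its far stop. I handed the job in at about 24 s; no verdict was reported.

- **Gear:** I measured the pinion's tooth angle and turned the gear to match before lowering it, so it slid in without rocking. It touched its seat at the predicted height with about 6 N upward. After I let go, its centre measured (491.6, -199.0) mm, about 1 mm from where I took the spindle to be (492.6, -200), and it looked level.
- **Lever:** The first push passed just above the knob without moving it. My tip height was wrong: the closed fingertips looked about level with the TCP, where the description puts them 22 mm ahead. I lowered 24 mm and pushed again. It met the stop with about 5 N, and its angle measured 1.00 rad after I backed off.
- **Final checks:** By eye, no bystander had moved from the starting picture. The gripper was clear and the contact force was near zero. I did not measure the gear again after the lever push; I only saw in the last picture that it was still in mesh.

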